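Reset the tripped breaker in the bench supply console

TASK

One breaker in the sloping-front supply console has tripped. Turn the wing knob a full quarter turn anticlockwise to release the cover, swing the cover back until it stands upright or beyond, and reset the tripped breaker, the one whose lever stands half-way: first push its lever fully over to off (towards the console's low front), then fully over to on (towards the hinge). Leave the other two breakers on, the cover standing open and everything else on the bench where it is.

Things in the scene. Friction and masses are not known exactly. Their poses are not given: they have to be found in the camera images.
- console: grey steel console, fixed, 260 mm deep (x), 300 wide (y), 180 high. Origin: centre of its underside; z up, x from its low front (towards the robot) to its high back. Cover slopes up 30 degrees from x -118, z 77 mm to the hinge line at x 60, z 180; behind that a flat ledge at z 180. Open below the cover; 6 mm side walls follow the slope; a steel lip 13 mm wide runs along the front edge
- cover (a joint): hinge of the cover, rad: 0 closed (sloping 30 degrees), 0.52 level, 2.09 upright, 2.2 fully back against its stop. The cover is a 2.5 mm sheet, 205 mm long up the slope, 296 mm wide, 0.4 kg. Its friction hinge holds it wherever it is left; about 6 N at the knob lifts it. It cannot rise until the knob is turned. Two panel meters in its upper half stand 10 mm proud
- cover_hinge (a point): middle of the hinge line at the upper end of the cover, on its inner face. The point turns with the cover: z out of the cover's outer face, x up the slope towards the hinge, y along the hinge line (to the robot's left); the cover opens by turning about +y
- cover_edge (a point): middle of the cover's free lower edge, 205 mm from the hinge line; moves with the cover, same axes as cover_hinge
- latch (a joint): quarter-turn cam latch, rad: starts at 0 to 0.15 (cover locked, wing crosswise, along the hinge line), grows anticlockwise seen from outside, stop at 1.57 (wing along the slope); it frees the cover from about 1.0 on and stays where it is left. About 0.1 N m
- knob_grip (a point): centre of the wing of the black knob on the cover, 168 mm from the hinge line on the cover's middle. The wing is a bar 52 mm long (point y), 14 mm thick (point x), 30 mm high, its crest 15 mm beyond this point along point z, on a round rose of 38 mm; this point stands 24 mm over the cover's outer face. Point z points out of the cover along the knob's axis; the point turns with the knob and the cover
- lever_a (a joint): lever of the tripped breaker (starts half-way, -0.08 to 0.08), rad: -0.6 fully off (leaning to the console's front), 0 upright, 0.6 fully on (leaning to the hinge); stays where it is left, takes about 3 N at the tip
- lever_a_tip (a point): top middle of that lever: a black bar 46 mm wide (y), 9 mm thick (x), top 28 mm above its pivot, 23 mm clear of the breaker. Point z along the lever, x to the console's back when upright. Breakers: white, 54 mm wide, nose 45 mm long, top 87 mm above the bench; three side by side under the cover, 76 mm apart, in any order; pivots 40 mm in front of the console's centre, 82 mm above the bench
- lever_b (a joint): lever of another breaker (starts on, 0.55 to 0.6), rad: -0.6 fully off (leaning to the console's front), 0 upright, 0.6 fully on (leaning to the hinge); stays where it is left, takes about 3 N at the tip
- lever_b_tip (a point): top middle of that lever; same size and axes as lever_a_tip
- lever_c (a joint): lever of another breaker (starts on, 0.55 to 0.6), rad: -0.6 fully off (leaning to the console's front), 0 upright, 0.6 fully on (leaning to the hinge); stays where it is left, takes about 3 N at the tip
- lever_c_tip (a point): top middle of that lever; same size and axes as lever_a_tip
- pedal_large_mid (a point): bystander: bare aluminium effects pedal 118 x 94 mm, 34 mm high plus knobs to 47 mm, beside the console on its left; point at its centre, 17 mm up
- pedal_small_mid (a point): bystander: white effects pedal 111 x 60 mm, 31 mm high plus knobs to 44 mm, beside the console on its right; point at its centre, 15 mm up
- screwdriver_grip (a point): bystander: black-handled screwdriver 200 mm long, 26 mm thick, lying on the console's rear ledge along the hinge line; point in its handle
- solder_spool_mid (a point): bystander: spool of solder, 48 mm across, 40 mm high, standing on the console's rear ledge; point at its centre
- glue_tin_mid (a point): bystander: blue glue tin, 100 mm across, 125 mm high, left of the console; point 60 mm up on its axis
- tape_roll_mid (a point): bystander: roll of tape lying flat, 104 mm across, 38 mm high, on the right; point at its centre
- mug_mid (a point): bystander: white mug, 80 mm across, 90 mm high, on the right; point 45 mm up on its axis

How it is judged:
On the way, in this order (a step that is already met when the one before it is completed fails the run):
1. knob turned a full quarter turn with the cover still down (value of joint latch above 1.2 rad and value of joint cover below 0.15 rad), for 0.1 s.
2. cover swung right back (value of joint cover above 1.8 rad), for 0.2 s.
3. tripped breaker's lever fully off (value of joint lever_a below -0.45 rad), for 0.1 s.
4. then fully on (value of joint lever_a above 0.45 rad), for 0.1 s.
At the end, for the whole second after the job is handed in: The tripped breaker's lever has been off and is now on (above 0.45 rad), the other two levers are on (above 0.45), the cover stands open (above 1.8 rad) and every bystander is within 30 mm of its start (value of joint each of lever_a, lever_b, lever_c above 0.45 rad and value of joint cover above 1.8 rad and distance of each of pedal_large_mid, pedal_small_mid, screwdriver_grip, solder_spool_mid, glue_tin_mid, tape_roll_mid, mug_mid from where it was at the start of the episode below 0.03 m); the robot touches nothing.
It fails at once if another breaker's lever pushed out of on (below 0.3 rad) (value of joint any of lever_b, lever_c below 0.3 rad).
It fails at once if a bystander moved more than 30 mm (distance of any of pedal_large_mid, pedal_small_mid, screwdriver_grip, solder_spool_mid, glue_tin_mid, tape_roll_mid, mug_mid from where it was at the start of the episode above 0.03 m).
It also fails if it takes over 58 s, if anything falls off the work surface, if the arm or the gripper's body presses on something with over 40 N, if the wrist force passes 120 N, or if a joint passes its speed limit or range.

ROBOT

A 6-joint arm with a two-finger parallel gripper is mounted at the origin on the work surface. World frame = base frame: x ahead of the robot, y to its left, z up, the work surface at z = 0. Lengths are in m, angles in rad, forces in N, time in s.
With the tool pointing down it reaches from about 0.225 to 0.725 m from the base axis. Payload 3.1 kg.
Tool frame: the origin (TCP) lies on the centre line of the jaws, within the pads' length; the fingertips stand tips_ahead ahead of it and the grasp point (between the pads) lies 5 mm behind it (tips_ahead is the distance from the TCP to the fingertips, in m); z points along the fingers, x is the direction in which the jaws open and shut, and the axes are right-handed (so a half turn about z gives the same grasp; the last joint's range is limited). The gripper opens to 85 mm and grips with 20 to 120 N. Pads are 22 mm wide; open, the fingers measure 114 mm over their backs; the gripper's body (76 mm by 85 mm) begins 54 mm behind the grasp point. The pads swing forward as they close: fully open they stand 13 mm farther back than shut.
Start: joints at [1.198, 0.048, 0.099, 1.622, 0, 1.443], TCP at [0.127, 0.509, 0.225] pointing down, gripper open.
Joint ranges: [-2.91, 2.91], [-0.99, 1.94], [-1.21, 1.42], [-2.12, 2.29], [-1.49, 1.47], [-3.14, 3.14]. Speed limits (rad/s): [2.79, 2.79, 3.14, 3.14, 3.14, 3.14].

INTERFACE

Orientations are given as [roll, pitch, yaw] about the fixed x, y, z axes, in that order (R = Rz(yaw) Ry(pitch) Rx(roll)).
In Python, from workcell import read_state, camera, sign_off, tips_ahead gives the robot as it stands.
- The arm moves only by the shell command python3 -m jog 'ROWS' [OPENING] [FORCE]. ROWS is a JSON object of lists of equal length, an entry for each row: "slide": the shift along the tool's x, y, z in cm, a list of three; "angular": the turn, a rotation vector about the tool's x, y, z in rad, a list of three. A call has 1 to 12 rows; each row is the pose to reach, as a shift and turn from the pose commanded when the call began, along the tool's axes at that moment; what a row does not reach only later rows make up. A row lasts 1/10 s, in which the tool goes at most 50 mm and 8.59 degrees, less where a joint would pass 70% of its speed; a pose out of reach is approached as far as the arm can. A call with a gripper value outside its range is refused whole. OPENING is the closure, from 0 (fully open) to 1 (shut), set as the call begins (- or left out, the last holds). The fingers move at their own pace and stop on an object; FORCE is the grip in N (left out, the last holds). Time passes only in rows, so rows that repeat a pose let the fingers close. It gives the time, the measured TCP pose, the force and the opening at its end, in the units of the state.
- read_state(): the state, without advancing time (a new reading comes with each control period).
- camera(name): name is "scene" or "top"; returns a dict with "img" (400x640x3 uint8, red, green, blue), "z_map" (400x640 float32, m along the optical axis (not along the pixel's ray), 0 where there is no reading), "mtx" (3x3 intrinsics, pixels), "R" (3x3) and "t" (3): a world point X has camera coordinates R X + t. Camera axes: x right, y down, z forward; pixel columns grow to the right and rows downward; lengths in m; the calibration is good to about 2 mm. A picture is of the moment at which its call begins.
- sign_off(): hands the job in, once; it reports no verdict.
The state is a dict: "clock": time; "joint_positions": joint angles; "dq": joint speeds; "joint_torque": joint torques, N m; "eef_pos": TCP position; "ee_rot": TCP orientation; "wrist_force": force on the tool from outside, world axes, zero at the start; "wrist_torque": the same for the moment, N m; "opening": opening from 0.0 (shut) to 1.0 (fully open).
Only numpy, scipy, OpenCV 4.12 (cv2) and the standard library are available. Lean on these libraries where they do the work, as an engineer would, in place of code of your own. Each camera call takes 0.05 s, during which the arm holds its last target. There are 200 camera calls.

## Working session

There is one attempt and no reset: what is moved stays moved. The work goes in short steps, Python scripts to look and compute and a shell command to move; the robot and the scene stay as the last step left them, time stands still between calls to the robot, and variables do not carry over. Pictures are saved under pics/ and viewed, about 8 in all and at most 12, crops included, and the job is handed in when it is done.

```bash
mkdir -p pics; ls
python3 - <<'E'
from workcell import *
import cv2, numpy as np
print(tips_ahead, read_state())
for n in ("scene","top"):
    c=camera(n); cv2.imwrite(f"pics/{n}0.png",c["img"][:,:,::-1]); np.savez(f"{n}0.npz",**c)
    print(n,c["mtx"].tolist(),c["R"].round(3).tolist(),c["t"])
E
```

```text
pics
0.014 {'clock': 0.0, 'joint_positions': array([ 1.19818247e+00,  4.87385023e-02,  9.75861947e-02,  1.62199061e+00,
       -2.08131757e-05,  1.44295716e+00]), 'dq': array([ 5.13566573e-04,  2.73214564e-04, -3.24928221e-05, -3.27693704e-04,
        8.01327387e-04,  6.55840367e-05]), 'joint_torque': array([-2.94554538e-04, -3.38785100e+01,  3.20013785e+01,  2.03149812e-02,
       -8.01748411e-05,  1.17919575e-05]), 'eef_pos': array([0.12703618, 0.50875301, 0.22351771]), 'ee_rot': array([-3.14131413e+00,  2.33009523e-03,  1.32602199e+00]), 'wrist_force': array([-0.75560569, -0.2993695 ,  0.77917164]), 'wrist_torque': array([0.01477698, 0.00622577, 0.03087518]), 'opening': 0.9997653563561548}
scene [[361.2228975480294, 0.0, 322.76167077569903], [0.0, 361.2228975480294, 200.4510104618009], [0.0, 0.0, 1.0]] [[0.567, 0.824, 0.002], [0.638, -0.438, -0.633], [-0.521, 0.36, -0.774]] [-0.33246029 -0.28677267  1.53742604]
top [[375.65052114958905, 0.0, 319.44090413700263], [0.0, 375.65052114958905, 200.98588585950282], [0.0, 0.0, 1.0]] [[-0.01, -1.0, 0.024], [-0.992, 0.007, -0.124], [0.124, -0.025, -0.992]] [-0.0127776   0.59500018  1.2682848 ]
```

View pics/scene0.png

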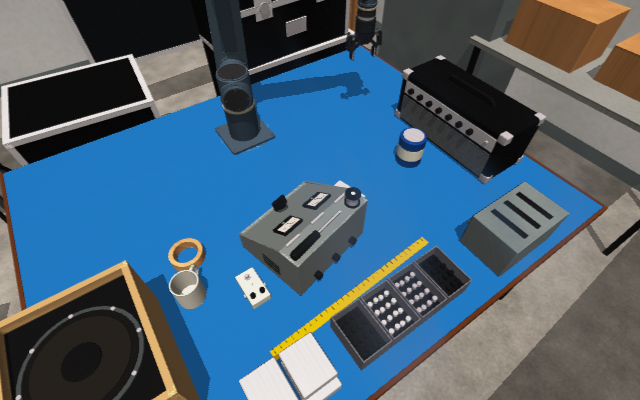

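View pics/top0.png

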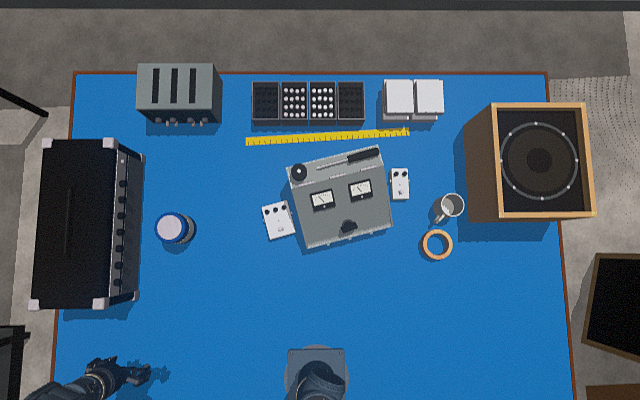

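The scene view shows the console in the middle, its knob at about (279,202). In the top view the console spans (287-394, 147-250), the knob is at (348,227), and the spool and screwdriver lie on the ledge. Next I'll measure the pose of the console and knob.

```bash
cat > h.py <<'E'
import numpy as np, cv2
def world(c):
    v,u=np.mgrid[0:400,0:640]; z=c["z_map"]; K=c["mtx"]
    P=np.stack([(u-K[0,2])/K[0,0]*z,(v-K[1,2])/K[1,1]*z,z],-1)
    W=(P-c["t"])@c["R"]; W[z==0]=np.nan
    return W
def proj(c,X):
    p=(np.atleast_2d(X)@c["R"].T+c["t"])@c["mtx"].T
    return p[:,:2]/p[:,2:]
E
python3 - <<'E'
import numpy as np, cv2
from h import *
for n,(x0,x1,y0,y1) in dict(top=(280,400,140,255),scene=(235,375,175,295)).items():
    c=dict(np.load(n+"0.npz")); W=world(c); img=c["img"].astype(int)
    m=np.zeros((400,640),bool); m[y0:y1,x0:x1]=1
    sat=img.max(2)-img.min(2)
    g=m&(sat<40)&(W[...,2]>.055)&(W[...,2]<.26)
    P=W[g]; 
    lab,cc,st,_=cv2.connectedComponentsWithStats(g.astype(np.uint8)); k=1+np.argmax(st[1:,4]); g=cc==k; P=W[g]
    r=cv2.minAreaRect(P[:,:2].astype(np.float32)); print(n,"rect",r, cv2.boxPoints(r).round(3).tolist())
    # ransac-ish plane of the cover
    nrm=None;best=0;rng=np.random.default_rng(0)
    for i in range(800):
        a=P[rng.choice(len(P),3,False)]; q=np.cross(a[1]-a[0],a[2]-a[0]); L=np.linalg.norm(q)
        if L<1e-5: continue
        q=q/L*np.sign(q[2]); 
        if not .8<q[2]<.92: continue
        s=(abs((P-a[0])@q)<.003).sum()
        if s>best: best=s;nrm=q;a0=a[0]
    I=P[abs((P-a0)@nrm)<.003]; cen=I.mean(0); nrm=np.linalg.svd(I-cen,full_matrices=False)[2][2]; nrm*=np.sign(nrm[2])
    print("plane",best,nrm.round(3),"tilt",np.degrees(np.arccos(nrm[2])).round(1),"yaw of +x",np.degrees(np.arctan2(-nrm[1],-nrm[0])).round(2),"cen",cen.round(4))
    h=(W-cen)@nrm; kn=g&(h>.012)&(h<.045)&(img.max(2)<70)
    _,kc,ks,_=cv2.connectedComponentsWithStats(kn.astype(np.uint8)); 
    for j in range(1,len(ks)):
        if ks[j,4]>15: 
            Q=W[kc==j]; t=Q[h[kc==j]>.03]
            print("dark",ks[j],Q.mean(0).round(4),"top",len(t),t.mean(0).round(4) if len(t) else "", h[kc==j].max().round(4)); print(cv2.minAreaRect(t[:,:2].astype(np.float32)) if len(t)>4 else "")
E
```

```text
top rect ((0.5947140455245972, -0.08532541990280151), (0.2613898515701294, 0.3009549677371979), 14.143081665039062) [[0.4309999942779541, 0.028999999165534973], [0.5049999952316284, -0.2630000114440918], [0.7580000162124634, -0.19900000095367432], [0.6850000023841858, 0.09300000220537186]]
plane 4075 [-0.482 -0.123  0.867] tilt 29.8 yaw of +x 14.35 cen [ 0.5694 -0.0942  0.1327]
dark [291 170  16   9  76] [0.6545 0.0476 0.2208] top 0  0.024

dark [341 221  16  12 115] [ 0.5002 -0.1073  0.1275] top 71 [ 0.4958 -0.1092  0.1319] 0.0425
((0.4962364137172699, -0.10902951657772064), (0.015294692479074001, 0.047830112278461456), 19.877456665039062)
scene rect ((0.6056597232818604, -0.08469030261039734), (0.27982258796691895, 0.3028862178325653), 14.041704177856445) [[0.43299999833106995, 0.02800000086426735], [0.5070000290870667, -0.26600000262260437], [0.777999997138977, -0.1979999989271164], [0.7049999833106995, 0.09600000083446503]]
plane 2839 [-0.481 -0.122  0.868] tilt 29.8 yaw of +x 14.21 cen [ 0.5816 -0.1081  0.1362]
dark [345 188  10  11  57] [0.6575 0.0419 0.2194] top 0  0.024

dark [272 195  15  16 131] [ 0.5055 -0.1113  0.124 ] top 51 [ 0.5005 -0.1119  0.1317] 0.0407
((0.5005901455879211, -0.11259251832962036), (0.01143607497215271, 0.04688575863838196), 20.005434036254883)
```

```bash
cat >> h.py <<'E'
from scipy.spatial.transform import Rotation as Ro
C=np.array([.595,-.0853,0]); YAW=np.radians(14.2); RC=Ro.from_euler("z",YAW).as_matrix()
def con(p): return C+RC@np.asarray(p,float)          # console -> world
def cover(th,d,h,y=0):                                # point d from hinge, h over inner face, at cover angle th; + axes
    a=Ro.from_euler("y",th-np.pi/6).as_matrix(); 
    return con(np.array([.060,0,.180])+a@[-d,y,h]), RC@a
def go(p,R=None):
    from workcell import read_state
    s=read_state(); T=Ro.from_euler("xyz",s["ee_rot"]).as_matrix()
    print("t",round(s["clock"],2),"at",s["eef_pos"].round(4),"F",s["wrist_force"].round(1),"open",round(s["opening"],3),"q",s["joint_positions"].round(2))
    print("slide cm",(T.T@(np.asarray(p)-s["eef_pos"])*100).round(2),"angular",Ro.from_matrix(T.T@R).as_rotvec().round(3) if R is not None else "")
def tool(z,x):
    z=z/np.linalg.norm(z); x=x-z*(x@z); x/=np.linalg.norm(x); return np.stack([x,np.cross(z,x),z],1)
E
python3 - <<'E'
from h import *
p,A=cover(0,.168,.0265+.004+.07); x=A@[np.cos(.1),np.sin(.1),0]
print(p); go(p,tool(-A[:,2],x))
E
```

```text
[ 0.46340529 -0.11859858  0.18303555]
t 0.1 at [0.1271 0.5088 0.2236] F [-0.2 -1.8  0.4] open 1.0 q [ 1.2   0.05  0.1   1.62 -0.    1.44]
slide cm [-52.71  47.84   4.16] angular [-0.302  0.455  0.955]
```

```bash
P='[-52.7,47.8,4.2]'; true; python3 -m jog '{"slide":[[-52.7,47.8,0],[-52.7,47.8,0],[-52.7,47.8,0],[-52.7,47.8,0],[-52.7,47.8,0],[-52.7,47.8,0],[-52.7,47.8,0],[-52.7,47.8,0],[-52.7,47.8,0],[-52.7,47.8,4.2],[-52.7,47.8,4.2],[-52.7,47.8,4.2]],"angular":[[-0.3,0.455,0.955],[-0.3,0.455,0.955],[-0.3,0.455,0.955],[-0.3,0.455,0.955],[-0.3,0.455,0.955],[-0.3,0.455,0.955],[-0.3,0.455,0.955],[-0.3,0.455,0.955],[-0.3,0.455,0.955],[-0.3,0.455,0.955],[-0.3,0.455,0.955],[-0.3,0.455,0.955]]}' 0 40
cat > s1.py <<'E'
from h import *
import sys
off=float(sys.argv[1])
p,A=cover(0,.168,.0265+.004+off); x=A@[np.cos(.1),np.sin(.1),0]
go(p,tool(-A[:,2],x))
E
python3 s1.py .07
```

```text
clock: 1.3
eef_pos: [0.4079, 0.0011, 0.2054]
ee_rot: [3.086, -0.523, 0.361]
wrist_force: [1.7, 0.4, 0.5]
opening: 1.002
t 1.3 at [0.4079 0.0011 0.2054] F [1.7 0.4 0.5] open 1.002 q [-0.42 -0.86 -0.69  1.32  0.32  0.87]
slide cm [-0.29 13.01  3.14] angular [-0.001 -0.003 -0.002]
```

```bash
python3 -m jog '{"slide":[[-0.3,13,3.1],[-0.3,13,3.1],[-0.3,13,3.1],[-0.3,13,3.1],[-0.3,13,3.1]],"angular":[[0,0,0],[0,0,0],[0,0,0],[0,0,0],[0,0,0]]}'
python3 s1.py .07
python3 - <<'E'
from workcell import camera
import cv2, numpy as np
a=camera("top")["img"][170:270,280:400]; b=camera("scene")["img"][150:250,220:340]
cv2.imwrite("pics/a1.png",cv2.resize(np.hstack([a,b])[:,:,::-1],None,fx=3.3,fy=3.3,interpolation=cv2.INTER_CUBIC))
E
```

```text
clock: 1.8
eef_pos: [0.4622, -0.1163, 0.1819]
ee_rot: [3.091, -0.52, 0.359]
wrist_force: [-0.8, 0.1, 0.3]
opening: 1.001
t 1.8 at [ 0.4622 -0.1163  0.1819] F [-0.8  0.1  0.3] open 1.001 q [-0.67 -0.55 -0.57  1.22  0.41  0.63]
slide cm [ 0.08  0.26 -0.07] angular [-0.005  0.001 -0.004]
```

View pics/a1.png

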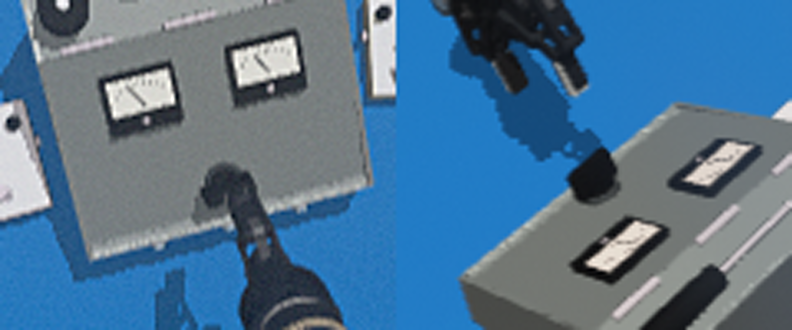

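The gripper stands open in front of the wing and its jaws straddle the knob: top view at (225,185) in the crop, scene view at (590,175). Next I advance and grip.

```bash
python3 -m jog '{"slide":[[0.1,0.2,3.5],[0.1,0.2,5],[0.1,0.2,6.9],[0.1,0.2,6.9],[0.1,0.2,6.9]],"angular":[[0,0,0],[0,0,0],[0,0,0],[0,0,0],[0,0,0]]}' 0
python3 s1.py 0
python3 -m jog '{"slide":[[0,0,0],[0,0,0],[0,0,0],[0,0,0],[0,0,0],[0,0,0]],"angular":[[0,0,0],[0,0,0],[0,0,0],[0,0,0],[0,0,0],[0,0,0]]}' 1 50
python3 s1.py 0
```

```text
clock: 2.4
eef_pos: [0.4976, -0.1078, 0.1246]
ee_rot: [3.087, -0.522, 0.365]
wrist_force: [0.3, -0.7, 0.4]
opening: 0.998
t 2.4 at [ 0.4976 -0.1078  0.1246] F [ 0.3 -0.7  0.4] open 0.998 q [-0.59 -0.47 -0.63  1.04  0.38  0.7 ]
slide cm [-0.2   0.19  0.15] angular [-0.004 -0.001  0.001]
clock: 3.0
eef_pos: [0.4977, -0.1094, 0.1245]
ee_rot: [3.087, -0.521, 0.362]
wrist_force: [-2.5, -0.3, 3.5]
opening: 0.13
t 3.0 at [ 0.4977 -0.1094  0.1245] F [-2.5 -0.3  3.5] open 0.13 q [-0.59 -0.47 -0.63  1.04  0.38  0.7 ]
slide cm [-0.15  0.03  0.15] angular [-0.002 -0.    -0.001]
```

```bash
python3 -m jog '{"slide":[[0,0,0],[0,0,0],[0,0,0],[0,0,0],[0,0,0],[0,0,0],[0,0,0],[0,0,0],[0,0,0],[0,0,0],[0,0,0],[0,0,0]],"angular":[[0,0,-0.15],[0,0,-0.3],[0,0,-0.45],[0,0,-0.6],[0,0,-0.74],[0,0,-0.88],[0,0,-1.02],[0,0,-1.16],[0,0,-1.3],[0,0,-1.42],[0,0,-1.46],[0,0,-1.46]]}'
cat > s2.py <<'E'
from h import *
import sys
th=float(sys.argv[1]); off=float(sys.argv[2]) if len(sys.argv)>2 else 0
p,A=cover(th,.168,.0265+.004+off)
go(p,tool(-A[:,2],A[:,1]))
E
python3 s2.py 0
python3 - <<'E'
from workcell import read_state
print(read_state()["wrist_torque"])
E
```

```text
clock: 4.2
eef_pos: [0.4976, -0.1096, 0.1243]
ee_rot: [2.619, -0.008, 1.809]
wrist_force: [-4.5, -1.4, 3.3]
opening: 0.133
t 4.2 at [ 0.4976 -0.1096  0.1243] F [-4.5 -1.4  3.3] open 0.133 q [-0.59 -0.47 -0.63  1.04  0.38 -0.76]
slide cm [-0.03 -0.12  0.15] angular [-0.001 -0.002 -0.012]
[-0.26490527  1.01884835 -0.08011567]
```

```bash
cat > arc.py <<'E'
from h import *
from workcell import read_state
import sys
s=read_state(); T=Ro.from_euler("xyz",s["ee_rot"]).as_matrix(); p=s["eef_pos"]; H=con([.06,0,.18]); ax=RC[:,1]
for a in np.arange(1,13)*float(sys.argv[1]):
    Q=Ro.from_rotvec(ax*a).as_matrix(); print(round(a,2),(T.T@(H+Q@(p-H)-p)*100).round(1).tolist(),Ro.from_matrix(T.T@Q@T).as_rotvec().round(2).tolist())
E
python3 arc.py .08
```

```text
0.08 [0.0, 0.3, -1.3] [0.08, -0.0, 0.0]
0.16 [0.0, 0.7, -2.6] [0.16, -0.0, 0.0]
0.24 [0.0, 1.2, -3.9] [0.24, -0.0, 0.0]
0.32 [0.0, 1.9, -5.1] [0.32, -0.0, 0.0]
0.4 [0.0, 2.6, -6.2] [0.4, -0.0, 0.0]
0.48 [0.1, 3.4, -7.3] [0.48, -0.01, 0.0]
0.56 [0.1, 4.2, -8.4] [0.56, -0.01, 0.0]
0.64 [0.1, 5.2, -9.3] [0.64, -0.01, 0.0]
0.72 [0.1, 6.2, -10.2] [0.72, -0.01, 0.0]
0.8 [0.1, 7.3, -11.0] [0.8, -0.01, 0.0]
0.88 [0.1, 8.5, -11.7] [0.88, -0.01, 0.0]
0.96 [0.1, 9.7, -12.3] [0.96, -0.01, 0.0]
```

```bash
python3 -m jog '{"slide":[[0,0.3,-1.3],[0,0.7,-2.6],[0,1.2,-3.9],[0,1.9,-5.1],[0,2.6,-6.2],[0,3.4,-7.3]],"angular":[[0.08,0,0],[0.16,0,0],[0.24,0,0],[0.32,0,0],[0.4,0,0],[0.48,0,0]]}'
python3 s2.py 0.48; python3 arc.py .08
```

```text
clock: 4.8
eef_pos: [0.4898, -0.1115, 0.2024]
ee_rot: [3.106, -0.01, 1.809]
wrist_force: [-0.8, -1.5, -6.3]
opening: 0.129
t 4.8 at [ 0.4898 -0.1115  0.2024] F [-0.8 -1.5 -6.3] open 0.129 q [-0.38 -0.05 -0.04  1.55  0.03 -0.61]
slide cm [-0.04 -0.07 -0.07] angular [-0.007 -0.009 -0.01 ]
0.08 [0.0, 0.3, -1.3] [0.08, -0.0, 0.0]
0.16 [0.0, 0.7, -2.6] [0.16, -0.0, 0.0]
0.24 [0.0, 1.2, -3.9] [0.24, -0.0, 0.0]
0.32 [0.1, 1.7, -5.1] [0.32, -0.0, 0.0]
0.4 [0.1, 2.4, -6.3] [0.4, -0.0, 0.0]
0.48 [0.1, 3.2, -7.4] [0.48, -0.01, 0.0]
0.56 [0.1, 4.1, -8.5] [0.56, -0.01, 0.01]
0.64 [0.1, 5.0, -9.4] [0.64, -0.01, 0.01]
0.72 [0.2, 6.0, -10.3] [0.72, -0.01, 0.01]
0.8 [0.2, 7.1, -11.2] [0.8, -0.01, 0.01]
0.88 [0.2, 8.3, -11.9] [0.88, -0.01, 0.01]
0.96 [0.2, 9.5, -12.5] [0.96, -0.01, 0.01]
```

```bash
python3 -m jog '{"slide":[[0,0.3,-1.3],[0,0.7,-2.6],[0,1.2,-3.9],[0,1.7,-5.1],[0.1,2.4,-6.3],[0.1,3.2,-7.4]],"angular":[[0.08,0,0],[0.16,0,0],[0.24,0,0],[0.32,0,0],[0.4,0,0],[0.48,0,0]]}'
python3 s2.py 0.96; python3 arc.py .08
```

```text
clock: 5.4
eef_pos: [0.5186, -0.1043, 0.2788]
ee_rot: [-2.699, -0.009, 1.809]
wrist_force: [-3.1, -1.3, -3.1]
opening: 0.128
t 5.4 at [ 0.5186 -0.1043  0.2788] F [-3.1 -1.3 -3.1] open 0.128 q [-0.22  0.57  0.77  2.18 -0.18 -0.42]
slide cm [-0.03 -0.05  0.04] angular [-0.006 -0.012 -0.005]
0.08 [0.0, 0.3, -1.3] [0.08, -0.0, 0.0]
0.16 [0.0, 0.7, -2.6] [0.16, -0.0, 0.0]
0.24 [0.1, 1.2, -3.9] [0.24, -0.0, 0.0]
0.32 [0.1, 1.8, -5.1] [0.32, -0.0, 0.0]
0.4 [0.1, 2.5, -6.3] [0.4, -0.0, 0.0]
0.48 [0.1, 3.3, -7.4] [0.48, -0.0, 0.01]
0.56 [0.1, 4.1, -8.4] [0.56, -0.0, 0.01]
0.64 [0.1, 5.1, -9.4] [0.64, -0.0, 0.01]
0.72 [0.2, 6.1, -10.3] [0.72, -0.0, 0.01]
0.8 [0.2, 7.2, -11.1] [0.8, -0.0, 0.01]
0.88 [0.2, 8.4, -11.8] [0.88, -0.0, 0.01]
0.96 [0.2, 9.6, -12.5] [0.96, -0.01, 0.01]
```

```bash
python3 -m jog '{"slide":[[0,0,0],[0,0,0],[0,0,0],[0,0,0],[0,0,-3],[0,0,-7],[0,0,-9],[0,0,-9]],"angular":[[0,0,0],[0,0,0],[0,0,0],[0,0,0],[0,0,0],[0,0,0],[0,0,0],[0,0,0]]}' 0.4
cat > s3.py <<'E'
from h import *
import sys
# tip goal in console frame (m), tool pitched down by deg, tool x = console y
def tip(x,z,deg=35,y=0):
    d=np.radians(deg); zt=np.array([np.cos(d),0,-np.sin(d)])
    return con(np.array([x,y,z])-.014*zt), tool(RC@zt,RC[:,1])
if __name__=="__main__":
    a=list(map(float,sys.argv[1:])); go(*tip(*a))
E
python3 s3.py -.19 .38
python3 - <<'E'
from workcell import camera
from h import *
c=camera("scene"); np.savez("scene2.npz",**c); t=camera("top")
cv2.imwrite("pics/a2.png",cv2.resize(np.hstack([t["img"][120:270,260:420],c["img"][130:280,220:380]])[:,:,::-1],None,fx=2.4,fy=2.4,interpolation=cv2.INTER_CUBIC))
E
```

```text
clock: 6.2
eef_pos: [0.5335, -0.0964, 0.3349]
ee_rot: [-2.747, 0.009, 1.817]
wrist_force: [-0.5, -0.9, 0.3]
opening: 0.597
t 6.2 at [ 0.5335 -0.0964  0.3349] F [-0.5 -0.9  0.3] open 0.597 q [-0.2   0.63  1.    2.29 -0.17 -0.41]
slide cm [ -0.51 -14.89   0.45] angular [-1.355e+00  1.000e-02  1.000e-03]
```

View pics/a2.png

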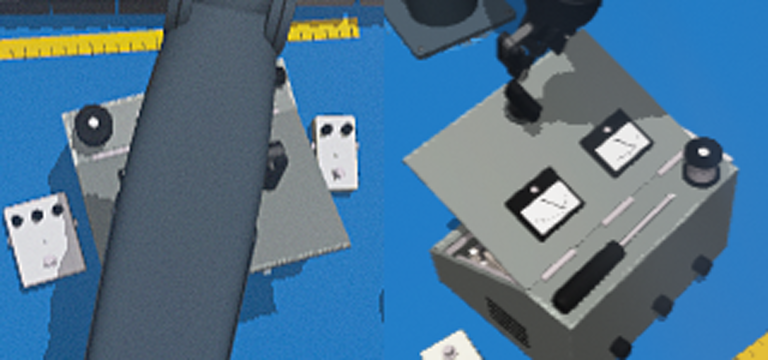

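The scene view shows the cover standing past level, the wing along the slope at crop (522,100), and the gripper clear of it. Next I go round to the front with the fingers shut.

```bash
python3 -m jog '{"slide":[[-0.1,-3,-1],[-0.3,-7,-1],[-0.4,-11,0],[-0.5,-14.9,0.4],[-0.5,-14.9,0.4],[-0.5,-14.9,0.4],[-0.5,-14.9,0.4],[-0.5,-14.9,0.4],[-0.5,-14.9,0.4],[-0.5,-14.9,0.4],[-0.5,-14.9,0.4]],"angular":[[-0.12,0,0],[-0.25,0,0],[-0.4,0,0],[-0.55,0,0],[-0.7,0,0],[-0.85,0,0],[-1,0,0],[-1.15,0,0],[-1.3,0,0],[-1.355,0,0],[-1.355,0,0]]}' 1 40
python3 s3.py -.155 .225
python3 - <<'E'
from h import *
c=dict(np.load("scene2.npz")); W=world(c); 
q=(W-C)@RC; m=(abs(q[...,1])<.145)&(q[...,0]<.05)&(q[...,0]>-.16)&(q[...,2]>.16)&(q[...,2]<.28)&(c["img"].max(2)>90)
P=q[m]; s=np.polyfit(P[:,0],P[:,2],1); print("cover theta",np.pi/6-np.arctan(s[0]),"at x=.06 z",np.polyval(s,.06),"min x",np.percentile(P[:,0],2),len(P))
E
```

```text
clock: 7.4
eef_pos: [0.3983, -0.1361, 0.378]
ee_rot: [2.191, -0.006, 1.807]
wrist_force: [-0.2, -0.3, 0.4]
opening: 0.0
t 7.4 at [ 0.3983 -0.1361  0.378 ] F [-0.2 -0.3  0.4] open 0.0 q [-1.22 -0.73 -0.44  1.7   0.94 -1.38]
slide cm [ 0.06 -9.66 11.41] angular [-0.009  0.006 -0.011]
cover theta 0.885221390352346 at x=.06 z 0.18643139192089359 min x -0.12366999623443947 5253
```

```bash
python3 -m jog '{"slide":[[0,-3.8,2.6],[0,-7,5.5],[0,-9.7,9.5],[0,-9.7,11.4],[0,-9.7,11.4],[0,-9.7,11.4]],"angular":[[0,0,0],[0,0,0],[0,0,0],[0,0,0],[0,0,0],[0,0,0]]}'
cat > s4.py <<'E'
from s3 import *
# rows: tip under the cover at angles th (d=.18 from hinge, 11+ mm inside)
from workcell import read_state
s=read_state(); T=Ro.from_euler("xyz",s["ee_rot"]).as_matrix()
a=list(map(float,sys.argv[1:]))
for th in np.linspace(a[0],a[1],int(a[2])):
    f=th-np.pi/6; p=np.array([.06-a[3]*np.cos(f),.18+a[3]*np.sin(f)])-.011*np.array([np.sin(f),np.cos(f)])
    P,R=tip(p[0],p[1]); print(th.round(2),p.round(3),(T.T@(P-s["eef_pos"])*100).round(1).tolist(),Ro.from_matrix(T.T@R).as_rotvec().round(3))
E
python3 s3.py -.155 .225; python3 s4.py .85 2.15 14 .18
```

```text
clock: 8.0
eef_pos: [0.4372, -0.126, 0.2423]
ee_rot: [2.188, 0.009, 1.82]
wrist_force: [0.4, -0.2, 1.0]
opening: 0.002
t 8.0 at [ 0.4372 -0.126   0.2423] F [ 0.4 -0.2  1. ] open 0.002 q [-1.06 -0.83 -0.78  1.27  0.9  -1.14]
slide cm [ 0.08 -0.96  0.25] angular [-0.007  0.004  0.008]
0.85 [-0.114  0.227] [0.1, 1.6, 3.5] [-0.007  0.004  0.008]
0.95 [-0.108  0.244] [0.1, 3.3, 2.9] [-0.007  0.004  0.008]
1.05 [-0.101  0.261] [0.0, 5.1, 2.6] [-0.007  0.004  0.008]
1.15 [-0.092  0.277] [0.0, 6.9, 2.4] [-0.007  0.004  0.008]
1.25 [-0.082  0.291] [0.0, 8.7, 2.4] [-0.007  0.004  0.008]
1.35 [-0.07   0.305] [-0.0, 10.5, 2.5] [-0.007  0.004  0.008]
1.45 [-0.057  0.317] [-0.0, 12.2, 2.9] [-0.007  0.004  0.008]
1.55 [-0.043  0.328] [-0.0, 14.0, 3.4] [-0.007  0.004  0.008]
1.65 [-0.027  0.338] [-0.0, 15.6, 4.1] [-0.007  0.004  0.008]
1.75 [-0.011  0.346] [-0.0, 17.2, 5.0] [-0.007  0.004  0.008]
1.85 [0.006 0.352] [-0.1, 18.7, 6.0] [-0.007  0.004  0.008]
1.95 [0.023 0.357] [-0.1, 20.1, 7.2] [-0.007  0.004  0.008]
2.05 [0.041 0.359] [-0.1, 21.3, 8.5] [-0.007  0.004  0.008]
2.15 [0.059 0.36 ] [-0.1, 22.5, 9.9] [-0.007  0.004  0.008]
```

```bash
python3 -m jog '{"slide":[[0,-0.8,1],[0,-0.5,3],[0,1.6,3.5],[0,3.3,2.9],[0,5.1,2.6],[0,6.9,2.4],[0,8.7,2.4]],"angular":[[0,0,0],[0,0,0],[0,0,0],[0,0,0],[0,0,0],[0,0,0],[0,0,0]]}'
python3 s4.py 1.25 2.15 10 .18
python3 - <<'E'
from workcell import camera
from h import *
c=camera("scene");t=camera("top")
cv2.imwrite("pics/a3.png",cv2.resize(np.hstack([t["img"][120:270,260:420],c["img"][110:260,220:380]])[:,:,::-1],None,fx=2.4,fy=2.4,interpolation=cv2.INTER_CUBIC))
E
```

```text
clock: 8.7
eef_pos: [0.5041, -0.1105, 0.299]
ee_rot: [2.192, 0.007, 1.814]
wrist_force: [-3.6, -0.9, -3.3]
opening: 0.0
1.25 [-0.082  0.291] [0.2, 0.1, 0.1] [-0.01   0.008  0.003]
1.35 [-0.07   0.305] [0.2, 1.9, 0.2] [-0.01   0.008  0.003]
1.45 [-0.057  0.317] [0.2, 3.7, 0.6] [-0.01   0.008  0.003]
1.55 [-0.043  0.328] [0.2, 5.4, 1.1] [-0.01   0.008  0.003]
1.65 [-0.027  0.338] [0.2, 7.0, 1.8] [-0.01   0.008  0.003]
1.75 [-0.011  0.346] [0.2, 8.6, 2.6] [-0.01   0.008  0.003]
1.85 [0.006 0.352] [0.2, 10.1, 3.6] [-0.01   0.008  0.003]
1.95 [0.023 0.357] [0.2, 11.5, 4.8] [-0.01   0.008  0.003]
2.05 [0.041 0.359] [0.2, 12.8, 6.1] [-0.01   0.008  0.003]
2.15 [0.059 0.36 ] [0.2, 13.9, 7.5] [-0.01   0.008  0.003]
```

View pics/a3.png

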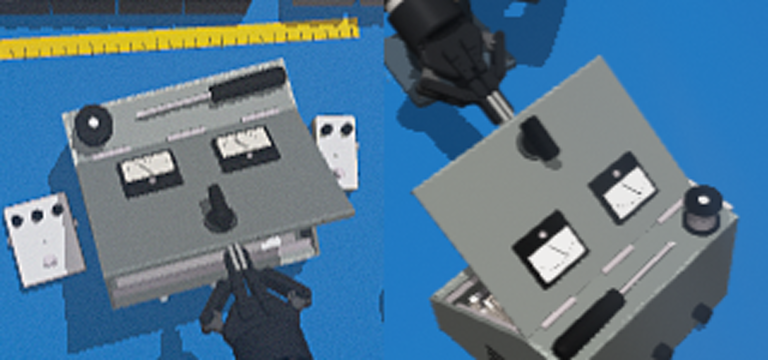

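The fingers are under the free edge and are lifting the cover. In the crops the fingertips are at top view (235,255) and scene view (500,105). I'll keep pushing along the arc.

```bash
python3 -m jog '{"slide":[[0,1.9,0.2],[0,3.7,0.6],[0,5.4,1.1],[0,7,1.8],[0,8.6,2.6],[0,10.1,3.6],[0,11.5,4.8],[0,12.8,6.1],[0,13.9,7.5],[0,13.9,7.5]],"angular":[[0,0,0],[0,0,0],[0,0,0],[0,0,0],[0,0,0],[0,0,0],[0,0,0],[0,0,0],[0,0,0],[0,0,0]]}'
python3 s3.py -.06 .40
```

```text
clock: 9.8
eef_pos: [0.6427, -0.0746, 0.3699]
ee_rot: [2.186, 0.008, 1.818]
wrist_force: [1.2, 0.2, -0.5]
opening: -0.002
t 9.8 at [ 0.6427 -0.0746  0.3699] F [ 1.2  0.2 -0.5] open -0.002 q [-0.5  -0.47 -0.39  0.85  0.59 -0.5 ]
slide cm [  0.09  -3.83 -12.03] angular [-0.005  0.005  0.007]
```

```bash
python3 -m jog '{"slide":[[0,-1,-4],[0,-3,-8],[0,-5,-12],[0,-7,-17],[0,-9,-21],[0,-9,-21]],"angular":[[0,0,0],[0,0,0],[0,0,0],[0,0,0],[0,0,0],[0,0,0]]}'
python3 - <<'E'
from workcell import camera
from h import *
c=camera("scene");t=camera("top");np.savez("top3.npz",**t);np.savez("scene3.npz",**c)
cv2.imwrite("pics/a4.png",cv2.resize(np.hstack([t["img"][130:260,270:410],c["img"][110:240,230:370]])[:,:,::-1],None,fx=2.8,fy=2.8,interpolation=cv2.INTER_CUBIC))
E
```

```text
clock: 10.4
eef_pos: [0.4222, -0.1313, 0.4183]
ee_rot: [2.187, 0.009, 1.807]
wrist_force: [0.8, -0.6, 0.3]
opening: -0.001
```

View pics/a4.png

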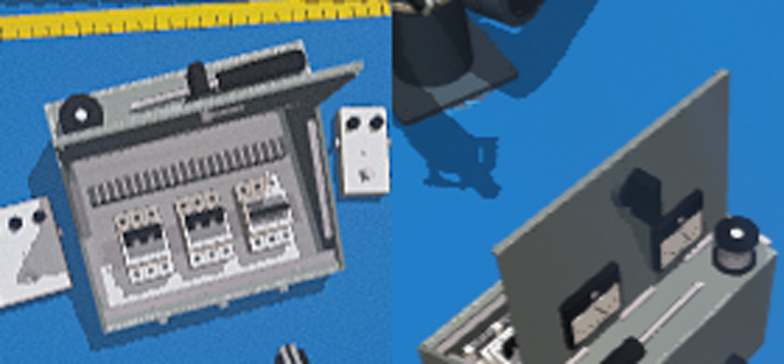

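The cover stands near upright. The top-view crop shows three breakers at (145,240), (205,220) and (265,215), and the right-hand lever looks different from the others. I'll measure it.

Run:
```python
from h import *
c=dict(np.load("top3.npz")); W=world(c); q=(W-C)@RC; im=c["img"]
for y in (.076,0,-.076):
    m=(abs(q[...,1]-y)<.03)&(abs(q[...,0]+.035)<.045)&(q[...,2]>.094)&(q[...,2]<.13)
    P=q[m]; print(y,len(P),"mean",P.mean(0).round(4),"top z",np.percentile(P[:,2],[50,95]).round(4),"x range",np.percentile(P[:,0],[5,50,95]).round(3),"y",np.percentile(P[:,1],[3,97]).round(3), "top pts",P[P[:,2]>np.percentile(P[:,2],60)].mean(0).round(4))
c=dict(np.load("scene3.npz")); q=(world(c)-C)@RC
m=(abs(q[...,1])<.14)&(q[...,2]>.2)&(q[...,2]<.37)&(abs(q[...,0]-.06)<.05)&(c["img"].max(2)>60)&(c["img"].max(2)-c["img"].min(2)<40); P=q[m]
s=np.polyfit(P[:,2],P[:,0],1); print("cover",2.094+np.arctan(s[0]),len(P))
w=cv2.resize(dict(np.load("top3.npz"))["img"][190:240,305:380][:,:,::-1],None,fx=10,fy=10,interpolation=cv2.INTER_CUBIC); cv2.imwrite("pics/a5.png",w)
```

```text
0.076 61 mean [-0.028   0.0748  0.104 ] top z [0.1051 0.1099] x range [-0.036 -0.028 -0.022] y [0.054 0.097] top pts [-0.0268  0.0749  0.108 ]
0 59 mean [-0.0278  0.0009  0.1034] top z [0.1041 0.1092] x range [-0.035 -0.028 -0.021] y [-0.022  0.022] top pts [-0.0254 -0.0002  0.1076]
-0.076 38 mean [-0.04   -0.0752  0.11  ] top z [0.1102 0.1151] x range [-0.044 -0.04  -0.036] y [-0.096 -0.054] top pts [-0.0411 -0.0774  0.1129]
cover 1.9791657819124704 2927
```

View pics/a5.png

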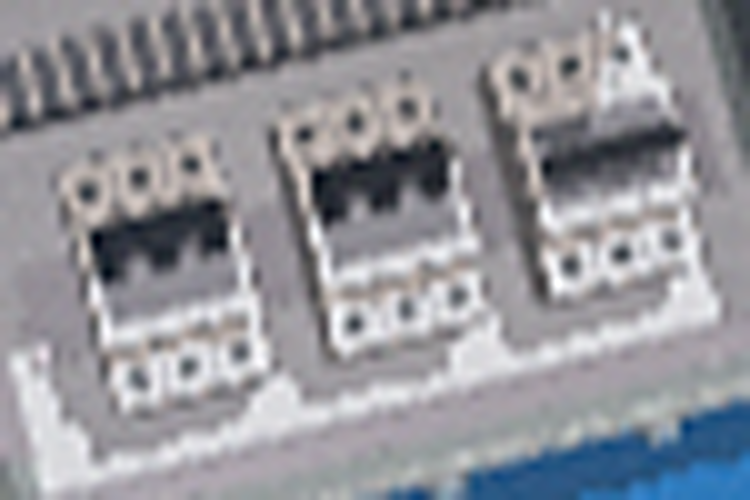

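The right-hand breaker (console y ≈ -76 mm) is upright, so that is the tripped one. The other two lean to the hinge, and the cover measures about 1.98 rad.

```bash
python3 s3.py -.012 .22 90 -.0765
```

```text
t 10.5 at [ 0.4238 -0.1307  0.4175] F [ 0.3  0.3 -0.5] open 0.003 q [-1.12 -0.71 -0.36  1.62  0.92 -1.21]
slide cm [-7.15 -5.45 24.16] angular [ 0.954  0.012 -0.003]
```

```bash
python3 -m jog '{"slide":[[-1,-0.8,3],[-2,-1.5,6.5],[-3,-2.3,10],[-4,-3.1,14],[-5,-3.9,17],[-6,-4.7,20.5],[-7.1,-5.4,24.1],[-7.1,-5.4,24.1],[-7.1,-5.4,24.1]],"angular":[[0.14,0,0],[0.28,0,0],[0.42,0,0],[0.56,0,0],[0.7,0,0],[0.84,0,0],[0.955,0,0],[0.955,0,0],[0.955,0,0]]}'
python3 s3.py -.012 .097 90 -.0765
```

```text
clock: 11.4
eef_pos: [0.6033, -0.156, 0.2234]
ee_rot: [-3.128, -0.003, 1.82]
wrist_force: [-0.3, 0.1, 1.6]
opening: 0.002
t 11.4 at [ 0.6033 -0.156   0.2234] F [-0.3  0.1  1.6] open 0.002 q [-0.36  0.33  0.42  1.67 -0.01 -0.61]
slide cm [-0.62 -0.12 11.24] angular [-0.013 -0.003  0.001]
```

```bash
python3 -m jog '{"slide":[[-0.6,-0.1,4],[-0.6,-0.1,8],[-0.6,-0.1,9],[-0.6,-0.1,9]],"angular":[[-0.01,0,0],[-0.01,0,0],[-0.01,0,0],[-0.01,0,0]]}'
python3 s3.py -.012 .097 90 -.0765
python3 - <<'E'
from workcell import camera
from h import *
c=camera("scene");t=camera("top")
cv2.imwrite("pics/a6.png",cv2.resize(np.hstack([t["img"][150:250,290:400],c["img"][130:230,230:340]])[:,:,::-1],None,fx=3.5,fy=3.5,interpolation=cv2.INTER_CUBIC))
E
```

```text
clock: 11.8
eef_pos: [0.602, -0.1644, 0.1454]
ee_rot: [3.131, 0.008, 1.817]
wrist_force: [0.1, 0.5, -0.6]
opening: 0.001
t 11.8 at [ 0.602  -0.1644  0.1454] F [ 0.1  0.5 -0.6] open 0.001 q [-0.37  0.29  0.21  1.48  0.   -0.62]
slide cm [0.22 0.02 3.44] angular [ 0.011  0.008 -0.002]
```

View pics/a6.png

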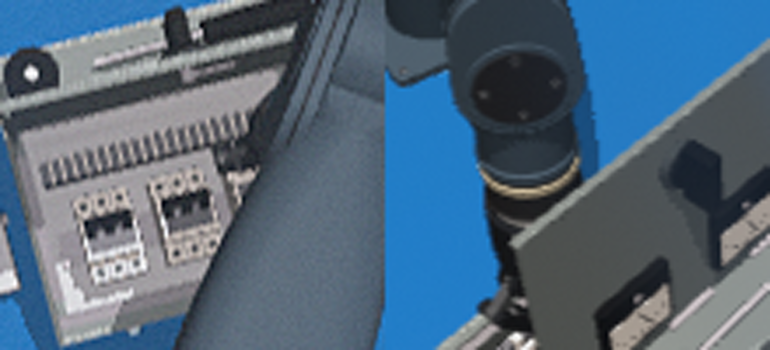

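The arm and gripper clear the cover, and the tripped lever is hidden behind the arm. I'll lower the fingers, then push to off.

```bash
python3 -m jog '{"slide":[[0.2,0,2],[0.2,0,3.4],[0.2,0,3.4]],"angular":[[0.01,0,0],[0.01,0,0],[0.01,0,0]]}'
python3 s3.py -.032 .097 90 -.0765
python3 -m jog '{"slide":[[0,-0.7,0],[0,-1.3,0],[0,-1.8,0],[0,-2.2,0],[0,-2.2,0]],"angular":[[0,0,0],[0,0,0],[0,0,0],[0,0,0],[0,0,0]]}'
python3 s3.py -.034 .097 90 -.0765
```

```text
clock: 12.2
eef_pos: [0.6016, -0.1624, 0.1057]
ee_rot: [-3.136, 0.004, 1.817]
wrist_force: [0.7, -0.1, -0.7]
opening: 0.001
t 12.2 at [ 0.6016 -0.1624  0.1057] F [ 0.7 -0.1 -0.7] open 0.001 q [-0.37  0.31  0.16  1.42 -0.01 -0.61]
slide cm [-0.02 -1.95 -0.52] angular [-0.006  0.004 -0.002]
clock: 12.7
eef_pos: [0.5814, -0.1689, 0.1093]
ee_rot: [-3.14, 0.007, 1.816]
wrist_force: [0.0, -0.1, 0.1]
opening: -0.001
t 12.7 at [ 0.5814 -0.1689  0.1093] F [ 0.  -0.1  0.1] open -0.001 q [-0.39  0.26  0.1   1.41 -0.01 -0.64]
slide cm [ 0.12 -0.04 -0.17] angular [-0.001  0.007 -0.003]
```

```bash
python3 -m jog '{"slide":[[0,-0.4,0],[0,-0.6,0],[0,-0.6,0]],"angular":[[0,0,0],[0,0,0],[0,0,0]]}'
python3 s3.py -.04 .097 90 -.0765
```

```text
clock: 13.0
eef_pos: [0.5758, -0.17, 0.1088]
ee_rot: [-3.14, 0.006, 1.817]
wrist_force: [0.5, -0.2, 0.1]
opening: -0.002
t 13.0 at [ 0.5758 -0.17    0.1088] F [ 0.5 -0.2  0.1] open -0.002 q [-0.4   0.25  0.09  1.41 -0.01 -0.64]
slide cm [ 0.09 -0.06 -0.22] angular [-0.002  0.006 -0.002]
```

```bash
python3 -m jog '{"slide":[[0,-0.3,0],[0,-0.4,0]],"angular":[[0,0,0],[0,0,0]]}'
python3 -m jog '{"slide":[[0,-0.3,0],[0,-0.4,0]],"angular":[[0,0,0],[0,0,0]]}'
python3 s3.py -.047 .097 90 -.0765
```

```text
clock: 13.2
eef_pos: [0.5719, -0.171, 0.1087]
ee_rot: [-3.14, 0.006, 1.817]
wrist_force: [-0.5, -0.1, 0.8]
opening: 0.0
clock: 13.4
eef_pos: [0.5679, -0.172, 0.1087]
ee_rot: [-3.14, 0.006, 1.817]
wrist_force: [0.3, -0.6, -0.5]
opening: -0.001
t 13.4 at [ 0.5679 -0.172   0.1087] F [ 0.3 -0.6 -0.5] open -0.001 q [-0.4   0.23  0.07  1.41 -0.01 -0.65]
slide cm [ 0.09  0.05 -0.23] angular [-0.002  0.006 -0.002]
```

Run:
```python
from workcell import camera
from h import *
c=camera("scene");t=camera("top"); np.savez("s7.npz",**c)
cv2.imwrite("pics/a7.png",cv2.resize(np.hstack([t["img"][170:240,310:385],c["img"][170:240,230:305]])[:,:,::-1],None,fx=5.2,fy=5.2,interpolation=cv2.INTER_CUBIC))
q=(world(t)-C)@RC; m=(abs(q[...,1]+.076)<.03)&(abs(q[...,0]+.035)<.06)&(q[...,2]>.094)&(q[...,2]<.12); P=q[m]; print(len(P),P[:20].round(3).tolist())
```

```text
0 []
```

View pics/a7.png

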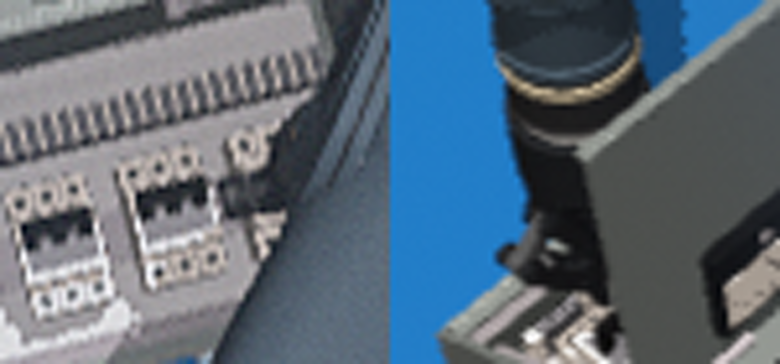

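```bash
python3 -m jog '{"slide":[[0,0,-4],[0,0,-8],[3,-1,-11],[7,-2,-12],[11,-3,-12],[14,-4,-12],[14,-4,-12]],"angular":[[0,0,0],[0,0,0],[0,0,0],[0,0,0],[0,0,0],[0,0,0],[0,0,0]]}'
cat > lev.py <<'E'
from workcell import camera
from h import *
t=camera("top"); cv2.imwrite("pics/lev.png",cv2.resize(t["img"][170:240,310:390][:,:,::-1],None,fx=8,fy=8,interpolation=cv2.INTER_CUBIC))
q=(world(t)-C)@RC
for y in (.076,0,-.076):
    m=(abs(q[...,1]-y)<.03)&(abs(q[...,0]+.04)<.045)&(q[...,2]>.094)&(q[...,2]<.12); P=q[m]
    if len(P): print(y,len(P),P.mean(0).round(4))
E
python3 lev.py
```

```text
clock: 14.2
eef_pos: [0.4937, -0.0421, 0.2289]
ee_rot: [-3.141, 0.005, 1.821]
wrist_force: [0.6, -0.3, -0.5]
opening: 0.005
0.076 8 [-0.0273  0.0953  0.1054]
-0.076 8 [-0.0407 -0.0928  0.1101]
```

View pics/lev.png

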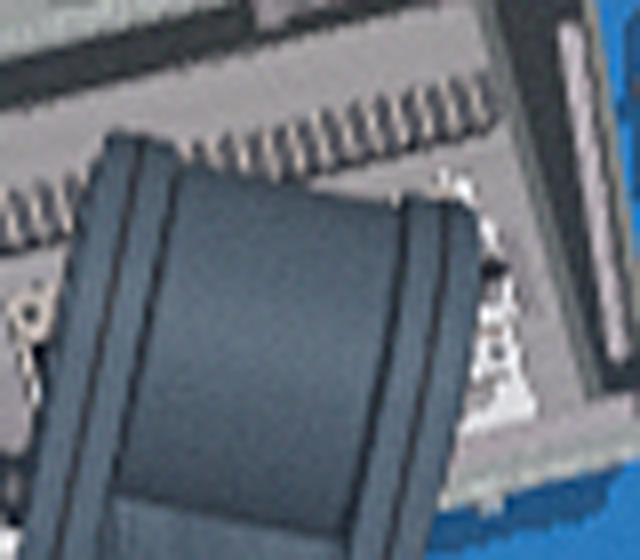

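The lever is still upright (x -41 mm, z 110 mm), so the fingertips must have passed over it. I'll check the real fingertip height from the scene camera.

Run:
```python
from workcell import camera,tips_ahead,read_state
from h import *
s=read_state(); print(tips_ahead,s["eef_pos"])
c=camera("scene"); W=world(c); p=s["eef_pos"]
d=np.hypot(W[...,0]-p[0],W[...,1]-p[1]); m=(d<.03)&(W[...,2]>.13)&(W[...,2]<.30); P=W[m]
print(len(P),np.percentile(P[:,2],[0,1,5,20]).round(3)); 
L=P[P[:,2]<np.percentile(P[:,2],8)]; print(L.mean(0).round(4), proj(c,p-[0,0,.014]))
for z0 in np.arange(.19,.30,.01):
    Q=P[(P[:,2]>=z0)&(P[:,2]<z0+.01)]
    if len(Q): q=(Q-p)@RC; print(z0.round(2),len(Q),"x",(q[:,0].min()*1e3).round(),(q[:,0].max()*1e3).round(),"y",(q[:,1].min()*1e3).round(),(q[:,1].max()*1e3).round())
u,v=proj(c,p)[0].astype(int); cv2.imwrite("pics/tip.png",cv2.resize(c["img"][v-40:v+40,u-50:u+50][:,:,::-1],None,fx=7,fy=7,interpolation=cv2.INTER_CUBIC))
```

```text
0.014 [ 0.49487743 -0.04374258  0.22861358]
162 [0.236 0.238 0.243 0.254]
[ 0.5038 -0.0467  0.2417] [[293.88887859 171.60078199]]
0.23 4 x 5.0 10.0 y -8.0 6.0
0.24 17 x -2.0 13.0 y -16.0 4.0
0.25 26 x -6.0 13.0 y -16.0 10.0
0.26 20 x -2.0 12.0 y -16.0 10.0
0.27 19 x 6.0 14.0 y -15.0 20.0
0.28 46 x -10.0 14.0 y -27.0 27.0
0.29 30 x -12.0 16.0 y -28.0 27.0
```

View pics/tip.png

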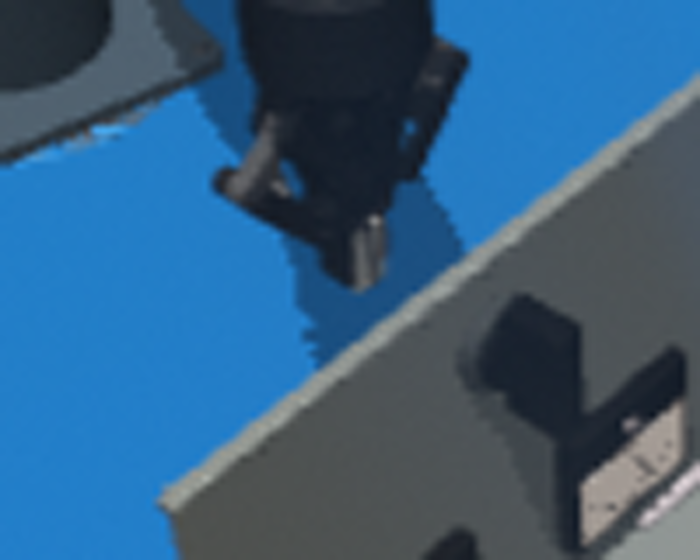

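The camera puts the fingertips level with the TCP or a few mm behind it, not 14 mm ahead, so they did pass over the lever. I'll go lower in small steps and watch the force.

```bash
python3 s3.py -.010 .166 90 -.0765
```

```text
t 14.3 at [ 0.4955 -0.0448  0.2283] F [ 0.6 -0.5 -0.6] open -0.002 q [-0.22 -0.02  0.03  1.63 -0.01 -0.47]
slide cm [-13.98   7.66   4.93] angular [-0.001  0.007 -0.001]
```

```bash
python3 -m jog '{"slide":[[-4,2,0],[-8,4.5,0],[-12,6.5,0],[-14,7.7,2],[-14,7.7,4.9],[-14,7.7,4.9],[-14,7.7,4.9]],"angular":[[0,0.01,0],[0,0.01,0],[0,0.01,0],[0,0.01,0],[0,0.01,0],[0,0.01,0],[0,0.01,0]]}'; python3 s3.py -.010 .086 90 -.0765
```

```text
clock: 15.0
eef_pos: [0.6035, -0.1631, 0.1785]
ee_rot: [-3.137, -0.005, 1.816]
wrist_force: [0.8, 0.1, -0.3]
opening: -0.001
t 15.0 at [ 0.6035 -0.1631  0.1785] F [ 0.8  0.1 -0.3] open -0.001 q [-0.37  0.31  0.31  1.57  0.   -0.62]
slide cm [0.05 0.12 7.85] angular [-0.004 -0.005 -0.003]
```

```bash
python3 -m jog '{"slide":[[0,0.1,4],[0,0.1,7],[0,0.1,7.3],[0,0.1,7.3]],"angular":[[0,0,0],[0,0,0],[0,0,0],[0,0,0]]}'; python3 s3.py -.010 .080 90 -.0765
```

```text
clock: 15.4
eef_pos: [0.6051, -0.1619, 0.108]
ee_rot: [-3.141, -0.003, 1.817]
wrist_force: [0.2, 0.2, 0.1]
opening: 0.002
t 15.4 at [ 0.6051 -0.1619  0.108 ] F [0.2 0.2 0.1] open 0.002 q [-0.37  0.32  0.18  1.43  0.   -0.62]
slide cm [ 0.02 -0.1   1.4 ] angular [-0.001 -0.003 -0.002]
```

```bash
python3 -m jog '{"slide":[[0,0,0.3],[0,0,0.6],[0,0,0.6]],"angular":[[0,0,0],[0,0,0],[0,0,0]]}'; python3 s3.py -.010 .078 90 -.0765
```

```text
clock: 15.7
eef_pos: [0.6057, -0.1623, 0.1022]
ee_rot: [3.141, -0.002, 1.817]
wrist_force: [-0.5, 0.1, -0.1]
opening: -0.001
t 15.7 at [ 0.6057 -0.1623  0.1022] F [-0.5  0.1 -0.1] open -0.001 q [-0.37  0.32  0.17  1.42  0.   -0.62]
slide cm [ 0.07 -0.15  1.02] angular [ 0.    -0.002 -0.002]
```

```bash
python3 -m jog '{"slide":[[0,-0.1,0.3],[0,-0.1,0.6],[0,-0.1,0.6]],"angular":[[0,0,0],[0,0,0],[0,0,0]]}'; python3 -m jog '{"slide":[[0,0,0.2],[0,0,0.4],[0,0,0.4]],"angular":[[0,0,0],[0,0,0],[0,0,0]]}'
```

```text
clock: 16.0
eef_pos: [0.6035, -0.1621, 0.094]
ee_rot: [-3.139, -0.004, 1.817]
wrist_force: [-0.0, 0.5, 0.5]
opening: -0.001
clock: 16.3
eef_pos: [0.6036, -0.1621, 0.0902]
ee_rot: [-3.139, -0.004, 1.817]
wrist_force: [0.2, 0.7, 0.3]
opening: 0.0
```

```bash
python3 -m jog '{"slide":[[0,-0.5,0],[0,-1,0],[0,-1.4,0],[0,-1.6,0]],"angular":[[0,0,0],[0,0,0],[0,0,0],[0,0,0]]}';  python3 s3.py -.030 .078 90 -.0765
```

```text
clock: 16.7
eef_pos: [0.5892, -0.1659, 0.0911]
ee_rot: [3.14, -0.004, 1.817]
wrist_force: [3.6, 0.9, -1.0]
opening: -0.0
t 16.7 at [ 0.5892 -0.1659  0.0911] F [ 3.6  0.9 -1. ] open -0.0 q [-0.39  0.29  0.1   1.39  0.   -0.63]
slide cm [ 0.03 -0.46 -0.09] angular [ 0.002 -0.004 -0.002]
```

The fingers now touch the lever with about 3.7 N. I'll push on to the stop.

```bash
python3 -m jog '{"slide":[[0,-0.4,0],[0,-0.7,0],[0,-0.7,0]],"angular":[[0,0,0],[0,0,0],[0,0,0]]}';  python3 s3.py -.034 .078 90 -.0765
```

```text
clock: 17.0
eef_pos: [0.5817, -0.1679, 0.0911]
ee_rot: [-3.141, -0.003, 1.817]
wrist_force: [3.0, 2.2, 0.5]
opening: 0.0
t 17.0 at [ 0.5817 -0.1679  0.0911] F [3.  2.2 0.5] open 0.0 q [-0.39  0.27  0.08  1.39  0.   -0.64]
slide cm [ 0.03 -0.09 -0.09] angular [-0.001 -0.003 -0.002]
```

```bash
python3 -m jog '{"slide":[[0,-0.3,0],[0,-0.3,0]],"angular":[[0,0,0],[0,0,0]]}';  python3 s3.py -.034 .078 90 -.0765
```

```text
clock: 17.2
eef_pos: [0.5796, -0.1685, 0.0913]
ee_rot: [3.141, -0.003, 1.817]
wrist_force: [4.1, 1.6, 0.4]
opening: 0.001
t 17.2 at [ 0.5796 -0.1685  0.0913] F [4.1 1.6 0.4] open 0.001 q [-0.4   0.26  0.08  1.38  0.   -0.64]
slide cm [ 0.03  0.14 -0.07] angular [ 0.001 -0.003 -0.002]
```

```bash
python3 -m jog '{"slide":[[0,-0.3,0],[0,-0.3,0]],"angular":[[0,0,0],[0,0,0]]}';  python3 -m jog '{"slide":[[0,-0.3,0],[0,-0.3,0]],"angular":[[0,0,0],[0,0,0]]}'; python3 s3.py -.034 .078 90 -.0765
```

```text
clock: 17.4
eef_pos: [0.5789, -0.1688, 0.0922]
ee_rot: [3.136, -0.003, 1.817]
wrist_force: [9.3, 3.2, 0.3]
opening: -0.002
clock: 17.6
eef_pos: [0.5782, -0.1691, 0.0932]
ee_rot: [3.131, -0.002, 1.818]
wrist_force: [12.3, 4.9, 0.2]
opening: 0.003
t 17.6 at [ 0.5782 -0.1691  0.0932] F [12.3  4.9  0.2] open 0.003 q [-0.4   0.25  0.06  1.38  0.01 -0.65]
slide cm [0.06 0.28 0.12] angular [ 0.011 -0.002 -0.   ]
```

The force rises to 13 N with no further motion, so the lever is on its stop. I'll raise the tool and check numerically.

```bash
python3 -m jog '{"slide":[[0,0.8,0],[0,0.8,-4],[0,0.8,-8],[3,0,-11],[7,-1,-12],[11,-3,-12],[15,-5,-12],[17,-5,-12],[17,-5,-12]],"angular":[[0,0,0],[0,0,0],[0,0,0],[0,0,0],[0,0,0],[0,0,0],[0,0,0],[0,0,0],[0,0,0]]}'; python3 lev.py; python3 s3.py -.090 .166 90 -.0765
```

```text
clock: 18.5
eef_pos: [0.4807, -0.0161, 0.2112]
ee_rot: [-3.136, -0.004, 1.82]
wrist_force: [0.5, -0.1, 0.1]
opening: -0.003
-0.076 55 [-0.0508 -0.0756  0.1042]
t 18.55 at [ 0.4818 -0.0174  0.2112] F [ 0.6 -0.8  0.2] open -0.001 q [-0.18 -0.06 -0.04  1.6   0.   -0.42]
slide cm [-17.02   0.33   3.07] angular [-0.004 -0.003 -0.   ]
```

The lever is off: its mean x is -51 mm, mirrored about the pivot from the on levers. Now I move to its front side.

```bash
python3 -m jog '{"slide":[[-5,0.1,0],[-10,0.2,0],[-14,0.3,0],[-17,0.3,1],[-17,0.3,3],[-17,0.3,3],[-17,0.3,3]],"angular":[[0,0,0],[0,0,0],[0,0,0],[0,0,0],[0,0,0],[0,0,0],[0,0,0]]}'; python3 s3.py -.090 .078 90 -.0765
```

```text
clock: 19.25
eef_pos: [0.5265, -0.1824, 0.1799]
ee_rot: [-3.137, -0.005, 1.815]
wrist_force: [0.2, -0.7, 0.2]
opening: 0.002
t 19.25 at [ 0.5265 -0.1824  0.1799] F [ 0.2 -0.7  0.2] open 0.002 q [-0.45  0.13  0.1   1.55  0.   -0.7 ]
slide cm [0.04 0.06 8.79] angular [-0.004 -0.005 -0.003]
```

```bash
python3 -m jog '{"slide":[[0,0,4],[0,0,7],[0,0,8],[0,0,8.7],[0,0,8.7]],"angular":[[0,0,0],[0,0,0],[0,0,0],[0,0,0],[0,0,0]]}'; python3 s3.py -.060 .078 90 -.0765
```

```text
clock: 19.75
eef_pos: [0.5275, -0.1813, 0.0945]
ee_rot: [-3.14, -0.003, 1.817]
wrist_force: [-0.3, -0.1, 0.6]
opening: -0.003
t 19.75 at [ 0.5275 -0.1813  0.0945] F [-0.3 -0.1  0.6] open -0.003 q [-0.45  0.15 -0.05  1.37  0.   -0.7 ]
slide cm [0.01 2.9  0.24] angular [-0.001 -0.003 -0.001]
```

```bash
python3 -m jog '{"slide":[[0,0.6,0],[0,1.2,0],[0,1.8,0],[0,2.4,0],[0,3,0],[0,3.4,0],[0,3.4,0]],"angular":[[0,0,0],[0,0,0],[0,0,0],[0,0,0],[0,0,0],[0,0,0],[0,0,0]]}'; python3 s3.py -.046 .078 90 -.0765
```

```text
clock: 20.45
eef_pos: [0.5593, -0.1742, 0.1002]
ee_rot: [-3.138, -0.0, 1.816]
wrist_force: [-10.9, 2.6, 22.7]
opening: 0.0
t 20.45 at [ 0.5593 -0.1742  0.1002] F [-10.9   2.6  22.7] open 0.0 q [-0.42  0.22  0.04  1.39 -0.   -0.66]
slide cm [0.1  1.05 0.82] angular [-0.003 -0.    -0.002]
```

The tip rode up on the lever's top (22 N upwards). I'll back off, go lower and push again.

```bash
python3 -m jog '{"slide":[[0,-1,-0.5],[0,-2.5,-0.5],[0,-3.5,-0.3],[0,-3.5,0],[0,-3.5,0]],"angular":[[0,0,0],[0,0,0],[0,0,0],[0,0,0],[0,0,0]]}'; python3 s3.py -.090 .074 90 -.0765
```

```text
clock: 20.95
eef_pos: [0.526, -0.1814, 0.0928]
ee_rot: [-3.139, -0.005, 1.816]
wrist_force: [0.2, 0.0, -0.1]
opening: -0.002
t 20.95 at [ 0.526  -0.1814  0.0928] F [ 0.2  0.  -0.1] open -0.002 q [-0.45  0.15 -0.06  1.37  0.   -0.7 ]
slide cm [-0.03  0.04  0.48] angular [-0.002 -0.005 -0.002]
```

```bash
python3 -m jog '{"slide":[[0,0,0.3],[0,0,0.6],[0,0,0.6],[0,0.5,0.6],[0,1,0.6],[0,1.4,0.6],[0,1.4,0.6]],"angular":[[0,0,0],[0,0,0],[0,0,0],[0,0,0],[0,0,0],[0,0,0],[0,0,0]]}'; python3 s3.py -.060 .074 90 -.0765
```

```text
clock: 21.65
eef_pos: [0.5407, -0.1781, 0.0879]
ee_rot: [-3.141, -0.003, 1.817]
wrist_force: [0.2, -0.1, -0.3]
opening: 0.0
t 21.65 at [ 0.5407 -0.1781  0.0879] F [ 0.2 -0.1 -0.3] open 0.0 q [-0.44  0.18 -0.03  1.36  0.   -0.68]
slide cm [ 0.02  1.54 -0.01] angular [-0.001 -0.003 -0.001]
```

```bash
python3 -m jog '{"slide":[[0,0.4,0],[0,0.8,0],[0,0.8,0]],"angular":[[0,0,0],[0,0,0],[0,0,0]]}'; python3 s3.py -.055 .074 90 -.0765
```

```text
clock: 21.95
eef_pos: [0.5482, -0.1762, 0.0878]
ee_rot: [-3.14, -0.003, 1.817]
wrist_force: [0.1, -0.7, 0.2]
opening: 0.005
t 21.95 at [ 0.5482 -0.1762  0.0878] F [ 0.1 -0.7  0.2] open 0.005 q [-0.43  0.2  -0.01  1.37  0.   -0.67]
slide cm [ 0.02  1.27 -0.02] angular [-0.001 -0.003 -0.002]
```

```bash
python3 -m jog '{"slide":[[0,0.4,0],[0,0.8,0],[0,0.8,0]],"angular":[[0,0,0],[0,0,0],[0,0,0]]}'; python3 s3.py -.046 .074 90 -.0765
```

```text
clock: 22.25
eef_pos: [0.5559, -0.1743, 0.0878]
ee_rot: [-3.14, -0.003, 1.817]
wrist_force: [0.7, -0.7, 0.3]
opening: 0.0
t 22.25 at [ 0.5559 -0.1743  0.0878] F [ 0.7 -0.7  0.3] open 0.0 q [-0.42  0.21  0.01  1.37  0.   -0.67]
slide cm [ 0.02  1.37 -0.02] angular [-0.001 -0.003 -0.002]
```

```bash
python3 -m jog '{"slide":[[0,0.4,0],[0,0.7,0],[0,0.7,0]],"angular":[[0,0,0],[0,0,0],[0,0,0]]}'; python3 s3.py -.046 .074 90 -.0765
```

```text
clock: 22.55
eef_pos: [0.5619, -0.1728, 0.0879]
ee_rot: [-3.139, -0.003, 1.817]
wrist_force: [-1.8, 0.4, 3.0]
opening: -0.002
t 22.55 at [ 0.5619 -0.1728  0.0879] F [-1.8  0.4  3. ] open -0.002 q [-0.41  0.23  0.03  1.37  0.   -0.66]
slide cm [ 0.02  0.76 -0.01] angular [-0.003 -0.003 -0.002]
```

```bash
python3 -m jog '{"slide":[[0,0.3,0],[0,0.5,0],[0,0.5,0]],"angular":[[0,0,0],[0,0,0],[0,0,0]]}'; python3 s3.py -.046 .074 90 -.0765
```

```text
clock: 22.85
eef_pos: [0.5672, -0.1715, 0.0878]
ee_rot: [-3.14, -0.003, 1.817]
wrist_force: [-3.6, -0.5, 3.1]
opening: -0.002
t 22.85 at [ 0.5672 -0.1715  0.0878] F [-3.6 -0.5  3.1] open -0.002 q [-0.41  0.24  0.04  1.37  0.   -0.65]
slide cm [ 0.02  0.21 -0.02] angular [-0.002 -0.003 -0.002]
```

```bash
python3 -m jog '{"slide":[[0,0.3,0],[0,0.5,0],[0,0.5,0]],"angular":[[0,0,0],[0,0,0],[0,0,0]]}'; python3 -m jog '{"slide":[[0,0.3,0],[0,0.3,0]],"angular":[[0,0,0],[0,0,0]]}'; python3 s3.py -.046 .074 90 -.0765
```

```text
clock: 23.15
eef_pos: [0.5714, -0.1704, 0.087]
ee_rot: [-3.138, -0.004, 1.817]
wrist_force: [-4.5, -1.4, -0.3]
opening: 0.0
clock: 23.35
eef_pos: [0.5716, -0.1703, 0.0869]
ee_rot: [-3.132, -0.004, 1.816]
wrist_force: [-9.7, -3.7, 3.5]
opening: -0.005
t 23.35 at [ 0.5716 -0.1703  0.0869] F [-9.7 -3.7  3.5] open -0.005 q [-0.4   0.26  0.06  1.38 -0.   -0.65]
slide cm [ 0.02 -0.25 -0.1 ] angular [-0.009 -0.004 -0.003]
```

Force has risen at a fixed position (x ≈ -43.5 mm), so the lever is at the stop. I'll retract and verify.

```bash
python3 -m jog '{"slide":[[0,0.2,0],[0,-0.8,0],[0,-1,-4],[0,-2,-8],[3,-3,-12],[7,-5,-16],[11,-8,-20],[15,-12,-22],[19,-15,-22],[22,-18,-22],[22,-18,-22]],"angular":[[0,0,0],[0,0,0],[0,0,0],[0,0,0],[0,0,0],[0,0,0],[0,0,0],[0,0,0],[0,0,0],[0,0,0],[0,0,0]]}'; python3 lev.py; python3 s3.py -.19 .3 90 .2
```

```text
clock: 24.45
eef_pos: [0.3463, 0.0019, 0.3109]
ee_rot: [3.136, -0.004, 1.819]
wrist_force: [-0.3, -0.7, -0.4]
opening: -0.002
0.076 62 [-0.0286  0.0762  0.1041]
0 62 [-0.0278  0.0008  0.1044]
-0.076 65 [-0.0287 -0.0747  0.1029]
t 24.5 at [0.3446 0.0029 0.3116] F [-1.3  0.6  1. ] open 0.001 q [-0.19 -0.37 -0.09  1.85  0.01 -0.44]
slide cm [ 5.3   3.12 -0.19] angular [ 0.005 -0.005  0.001]
```

All three levers now read alike, at x ≈ -28 mm (on). Last look at the cover and the bystanders before handing in.

Run:
```python
from workcell import camera
from h import *
c=camera("scene");t=camera("top"); q=(world(c)-C)@RC
m=(abs(q[...,1])<.14)&(q[...,2]>.2)&(q[...,2]<.37)&(abs(q[...,0]-.06)<.05)&(c["img"].max(2)>60)&(c["img"].max(2).astype(int)-c["img"].min(2)<40); P=q[m]
s=np.polyfit(P[:,2],P[:,0],1); print("cover",2.094+np.arctan(s[0]))
o=dict(np.load("top0.npz"))["img"]
a=np.hstack([o[130:270,150:470],t["img"][130:270,150:470]]); b=c["img"][100:320,150:440]
a=np.vstack([o[130:270,150:470],t["img"][130:270,150:470]]); b=cv2.resize(b,(369,280)); cv2.imwrite("pics/end.png",np.hstack([a,b])[:,:,::-1])
```

```text
cover 1.9788055815493886
```

View pics/end.png

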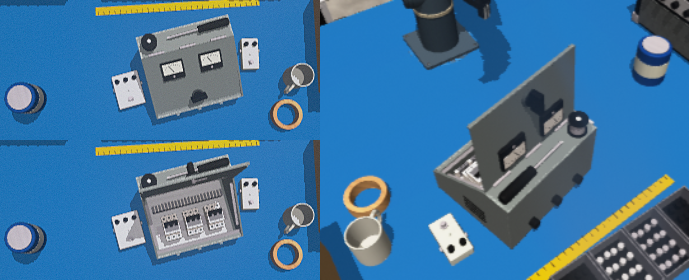

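The bystanders look unmoved. The cover measures about 1.98 rad, which passes the 1.8 threshold but is short of upright. There is time left, so I'll push it fully back.

```bash
python3 s3.py -.04 .37 50 0
```

```text
t 24.6 at [0.3481 0.0005 0.3102] F [ 0.4 -0.7  0.3] open 0.001 q [-0.2  -0.37 -0.09  1.84  0.   -0.44]
slide cm [-14.36  16.96  -7.01] angular [-0.693 -0.003 -0.001]
```

```bash
python3 -m jog '{"slide":[[-1,1,-4],[-3,3,-7],[-6,6,-7],[-9,10,-7],[-12,14,-7],[-14.4,17,-7],[-14.4,17,-7],[-14.4,17,-7]],"angular":[[-0.1,0,0],[-0.2,0,0],[-0.33,0,0],[-0.45,0,0],[-0.57,0,0],[-0.69,0,0],[-0.69,0,0],[-0.69,0,0]]}'; python3 s3.py .055 .36 50 0
```

```text
clock: 25.4
eef_pos: [0.5476, -0.1001, 0.3763]
ee_rot: [2.455, -0.006, 1.815]
wrist_force: [0.8, 0.6, 0.7]
opening: -0.001
t 25.4 at [ 0.5476 -0.1001  0.3763] F [0.8 0.6 0.7] open -0.001 q [-0.58 -0.43 -0.18  1.32  0.49 -0.7 ]
slide cm [0.3  7.03 6.49] angular [-0.011 -0.003 -0.006]
```

```bash
python3 -m jog '{"slide":[[0,2,2],[0,4,4],[0,6,5.5],[0,7,6.5],[0,7,6.5]],"angular":[[0,0,0],[0,0,0],[0,0,0],[0,0,0],[0,0,0]]}'; python3 -m jog '{"slide":[[0,0.6,0.5],[0,1.2,0.9],[0,1.2,0.9]],"angular":[[0,0,0],[0,0,0],[0,0,0]]}';python3 -m jog '{"slide":[[0,0.4,0.3],[0,0.8,0.6],[0,0.8,0.6]],"angular":[[0,0,0],[0,0,0],[0,0,0]]}'
```

```text
clock: 25.9
eef_pos: [0.6409, -0.0748, 0.3725]
ee_rot: [2.453, -0.004, 1.819]
wrist_force: [-0.3, -0.6, 0.2]
opening: 0.002
clock: 26.2
eef_pos: [0.6546, -0.0722, 0.3731]
ee_rot: [2.453, -0.004, 1.817]
wrist_force: [0.3, -0.3, 0.1]
opening: 0.0
clock: 26.5
eef_pos: [0.6644, -0.0699, 0.3732]
ee_rot: [2.453, -0.004, 1.817]
wrist_force: [-1.1, -0.4, -0.4]
opening: -0.001
```

```bash
python3 -m jog '{"slide":[[0,0.3,0.5],[0,0.6,0.9],[0,0.6,0.9]],"angular":[[0,0,0],[0,0,0],[0,0,0]]}'
python3 - <<'E'
from workcell import camera,read_state
from h import *
c=camera("scene"); q=(world(c)-C)@RC; im=c["img"]; print((read_state()["eef_pos"]-C)@RC,read_state()["wrist_force"])
for z in np.arange(.2,.39,.02):
    m=(abs(abs(q[...,1])-.115)<.028)&(abs(q[...,2]-z)<.006)&(abs(q[...,0]-.07)<.06)&(im.max(2).astype(int)-im.min(2)<40); print(z.round(2),m.sum(),np.median(q[m][:,0]).round(4) if m.any() else "")
E
```

```text
clock: 26.8
eef_pos: [0.6742, -0.0676, 0.3719]
ee_rot: [2.452, -0.002, 1.816]
wrist_force: [-5.2, -0.7, 3.3]
opening: -0.003
[ 0.08108202 -0.00227769  0.37178451] [-5.68248102 -0.48954258  2.78804713]
0.2 229 0.1092
0.22 228 0.0964
0.24 62 0.0702
0.26 73 0.0725
0.28 70 0.0744
0.3 71 0.0764
0.32 76 0.0787
0.34 79 0.0807
0.36 86 0.0828
0.38 184 0.0833
```

Using only the clean strips, the cover leans 0.105 rad past upright, about 2.2 rad, which is against its stop. The earlier 1.98 was biased by the meters and the spool. I'll retreat and hand in.

```bash
python3 -m jog '{"slide":[[0,-2,-2],[0,-5,-5],[0,-8,-8],[0,-10,-12],[0,-12,-16],[0,-13,-18],[0,-13,-18],[0,-13,-18]],"angular":[[0,0,0],[0,0,0],[0,0,0],[0,0,0],[0,0,0],[0,0,0],[0,0,0],[0,0,0]]}'; python3 lev.py
python3 - <<'E'
from workcell import *
from h import *
c=camera("scene"); q=(world(c)-C)@RC; im=c["img"]
m=(abs(abs(q[...,1])-.115)<.028)&(q[...,2]>.24)&(q[...,2]<.37)&(abs(q[...,0]-.07)<.04)&(im.max(2).astype(int)-im.min(2)<40); P=q[m]
s=np.polyfit(P[:,2],P[:,0],1)[0]; print("cover",2.094+np.arctan(s),read_state()["wrist_force"].round(1))
print(sign_off())
E
```

```text
clock: 27.65
eef_pos: [0.4663, -0.1206, 0.4273]
ee_rot: [2.452, -0.002, 1.815]
wrist_force: [0.9, -0.9, -0.3]
opening: 0.006
0.076 60 [-0.0279  0.0741  0.1042]
0 60 [-0.0273  0.0007  0.1033]
-0.076 65 [-0.0278 -0.0754  0.1032]
cover 2.1780230235635325 [ 0.9 -0.6  0. ]
the job is handed in; nothing more can be done
None
```

I reset the tripped breaker and handed the job in at about 27.7 s of the 58 s allowed. I turned the knob a quarter turn, swung the cover back to its stop, then pushed the right-hand lever off and on again.

- **Last checks:**
  - All three levers read alike, at x about -28 mm, which is on.
  - The cover measured about 2.18 rad.
  - The bystanders looked unmoved in the before and after pictures; I did not measure their positions.
  - The arm was clear of everything, with about 1 N at the wrist.
- **Off step:** the lever measured fully off (x about -51 mm, mirrored from the on levers) before I pushed it back to on.
- **Failed tries:**
  - The first push to off passed over the lever. The camera showed the shut fingertips level with the TCP or a few mm behind it, not the stated 14 mm ahead.
  - The first push to on rode up on the lever's top, with about 23 N upwards at the wrist. I repeated both pushes lower.
- **Disagreement:** my first two cover readings of 1.98 rad came out low, probably because the fit took in the meters and the spool. A fit on clean strips gave about 2.2 rad. Between the two I pushed the cover again, and felt only light contact at the very end.

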